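Sweep the blue glaze samples through the gate into the trough and shut the gate

ROBOT

A 6-joint arm with a two-finger parallel gripper is mounted at the origin on a cart in front of the work surface, level with it; the furniture and walls round the work are solid. World frame = base frame: x ahead of the robot, y to its left, z up, the work surface at z = 0. Lengths are in mm, angles in rad, forces in N, time in s.
With the tool pointing down it reaches from about 425 to 950 mm from the base axis. Payload 14.7 kg.
Tool frame: the origin (TCP) lies on the mounting face of the last link; the fingertips stand 173 mm ahead of it and the grasp point (between the pads) lies 155 mm ahead of it; z points along the fingers, y is the line along which they close (so a half turn about z gives the same grasp; the last joint's range is limited). The gripper opens to 85 mm and grips with 20 to 120 N. Pads are 22 mm wide; open, the fingers measure 114 mm over their backs; the gripper's body (76 mm by 85 mm) begins 54 mm behind the grasp point. The pads swing forward as they close: fully open they stand 13 mm farther back than shut.
Start: joints at [-1.258, 0.48, 1.596, -0, 1.065, -0.047], TCP at [228.873, -608.368, 404.697] pointing down, gripper open.
Joint ranges: [-2.75, 2.75], [-0.82, 2.05], [0.23, 2.67], [-1.56, 4.7], [0.09, 2.69], [-2.92, 2.92]. Speed limits (rad/s): [1.89, 1.89, 2.39, 3.01, 3.01, 3.01].

INTERFACE

Orientations are given as a unit quaternion [w, x, y, z].
In Python, from bench import ctrl, vision, workorder gives the robot as it stands.
- The arm moves only by the tool jog_arm, never from a script. Its argument "targets" is a list of rows, each an object with "hand": the closure, from 0 (fully open) to 1 (shut); "linear": the shift along the world's x, y, z in cm, a list of three; "turn": the turn about the world's z in rad. A call has 1 to 8 rows; each row is the pose to reach, as a shift and turn from the pose commanded when the call began; what a row does not reach only later rows make up. A row lasts 1/12 s, in which the tool goes at most 41.7 mm and 7.16 degrees, less where a joint would pass 70% of its speed; a pose out of reach is approached as far as the arm can. A call with a gripper value outside its range is refused whole. The fingers move at their own pace and stop on an object; "squeeze" is the grip in N (left out, the last holds). Time passes only in rows, so rows that repeat a pose let the fingers close. It gives the time, the measured TCP pose, the force, the opening and the grip force at its end, in the units of the state.
- ctrl.read_state(): the state, without advancing time (a new reading comes with each control period).
- vision.grab_frame(name): name is "side" or "top" or "wrist"; returns a dict with "pixels" (400x640x3 uint8, red, green, blue), "fx", "fy", "cx", "cy" (pixels), "k1" (the pictures are not rectified: a ray, as slopes to the right and down, at radius r is drawn at 1 + k1 r^2 times it, then the intrinsics apply), "R" (3x3) and "t" (3): a world point X has camera coordinates R X + t. Camera axes: x right, y down, z forward; pixel columns grow to the right and rows downward; lengths in mm; the calibration is good to about 2 mm. A picture is of the moment at which its call begins. There is no depth.
- workorder.job_done(): hands the job in; it is judged then, once.
The state is a dict: "clock": time; "joints": joint angles; "qd": joint speeds; "tau": joint torques, N m; "position": TCP position; "orientation": TCP orientation; "ft_force": force on the tool from outside, world axes, zero at the start; "wrist_torque": the same for the moment, N m; "finger_gap": finger opening in mm; "grip_force": force on a finger pad.
Only numpy, scipy, OpenCV 4.12 (cv2) and the standard library are available. Lean on these libraries where they do the work, as an engineer would, in place of code of your own. Each camera call takes 0.05 s, during which the arm holds its last target. There are 200 camera calls.

TASK

The fired glaze samples lie on the sorting tray. With the fingertips, sweep the three blue discs one at a time through the narrow gate so that each drops into the cork-lined trough, and leave the white disc, which is from another firing, on the sorting floor; then push the gate's sliding shutter, the plate with the black knob, fully shut so that the tray can be carried off. Only push: lift or tip nothing up, and do not disturb the wooden stamp or the glaze jar.

Things in the scene. Friction and masses are not known exactly. Their poses are not given: they have to be found in the camera images.
- tray: Fixed wooden sorting tray on feet, 194 mm along its x, 200 mm along y; origin under its centre at bench height, z up. Its grey sorting floor, 50 mm above the bench, spans x -89 to +45, y -93 to +93 mm; walls 7 mm thick, tops at 66 mm. Two guide strips, as high, slant from the gate's posts (x 31, y +/-24 mm) back to the side walls (x 1, y +/-90 mm). The open trough lies beyond the floor's +x side.
- gate (a point): Middle of the lip where the floor ends (tray x 45, y 0, z 50 mm), axes as the tray's: +x points out into the trough. The gate itself, the one opening in the gate wall (7 mm thick, 8 to 15 mm before the lip, top at 66 mm), is 40 mm wide; the floor runs flat through it. A disc whose centre is pushed past the lip drops into the trough.
- trough (a point): Centre of the trough's cork floor, 18 mm above the bench (32 mm below the sorting floor), axes as the tray's; the trough reaches 22 mm either way in x and 93 mm in y, open at the top; its outer wall's top is 56 mm above the bench.
- shutter (a joint): Shutter of the gate, an aluminium plate 46 mm wide, 4 mm thick, its top 68 mm above the bench, that slides along the tray's y just behind the gate wall (5 mm before the lip). 0 = fully shut, at its stop; 0.050 m = fully open, to the tray's +y. It starts open, clear of the gate (0.043 to 0.050), slides with about 1.2 N of friction and stays where it is left.
- shutter_knob (a point): Middle of the upright black knob on the shutter, 11 to 13 mm in diameter, standing 70 to 98 mm above the bench (this point 84 mm); moves with the shutter. Pushing it along the tray's -y shuts the gate; it stands 15 mm to the +y side of the gate's middle when shut, 65 mm when fully open.
- disc_white: White glazed disc, 28 mm in diameter, 6.5 mm thick, made like the blue ones and lying among them; origin at the centre of its underside. It may be nudged but stays on the sorting floor.
- disc_blue_1: Blue glazed sample disc 1 of three, 28 mm in diameter, 6.5 mm thick, 10 to 18 g, bare clay foot; origin at the centre of its underside. It starts flat on the sorting floor, anywhere among the four discs, about 80 mm from the gate's lip.
- disc_blue_2: Blue glazed sample disc 2 of three, 28 mm in diameter, 6.5 mm thick, 10 to 18 g, bare clay foot; origin at the centre of its underside. It starts flat on the sorting floor, anywhere among the four discs, about 80 mm from the gate's lip.
- disc_blue_3: Blue glazed sample disc 3 of three, 28 mm in diameter, 6.5 mm thick, 10 to 18 g, bare clay foot; origin at the centre of its underside. It starts flat on the sorting floor, anywhere among the four discs, about 80 mm from the gate's lip.
- glaze_jar_a: White glaze jar with a black lid, 53 mm across, 62 mm tall, loose, standing at the right front of the tray; origin under its centre. Leave alone.
- stamp: Square wooden texture stamp standing upright, 30 x 30 x 56 mm, loose, to the left of the tray; origin under its centre. Leave alone.
Things that resemble listed ones, but are neither listed nor needed, are in the scene too. What is shaped like the disc_blue_1 but red or yellow is not meant.

How it is judged (in metres and radians):
On the way, in this order (a step that is already met when the one before it is completed fails the run):
1. one blue disc has dropped into the trough (((height (world z) of disc_blue_1 below 0.044 m and x of disc_blue_1 in the frame of trough between -0.024 and 0.024 m and y of disc_blue_1 in the frame of trough between -0.094 and 0.094 m) or (height (world z) of disc_blue_2 below 0.044 m and x of disc_blue_2 in the frame of trough between -0.024 and 0.024 m and y of disc_blue_2 in the frame of trough between -0.094 and 0.094 m) or (height (world z) of disc_blue_3 below 0.044 m and x of disc_blue_3 in the frame of trough between -0.024 and 0.024 m and y of disc_blue_3 in the frame of trough between -0.094 and 0.094 m))), for 0.2 s.
2. a second blue disc has dropped into the trough ((((height (world z) of disc_blue_1 below 0.044 m and x of disc_blue_1 in the frame of trough between -0.024 and 0.024 m and y of disc_blue_1 in the frame of trough between -0.094 and 0.094 m) and (height (world z) of disc_blue_2 below 0.044 m and x of disc_blue_2 in the frame of trough between -0.024 and 0.024 m and y of disc_blue_2 in the frame of trough between -0.094 and 0.094 m)) or ((height (world z) of disc_blue_1 below 0.044 m and x of disc_blue_1 in the frame of trough between -0.024 and 0.024 m and y of disc_blue_1 in the frame of trough between -0.094 and 0.094 m) and (height (world z) of disc_blue_3 below 0.044 m and x of disc_blue_3 in the frame of trough between -0.024 and 0.024 m and y of disc_blue_3 in the frame of trough between -0.094 and 0.094 m)) or ((height (world z) of disc_blue_2 below 0.044 m and x of disc_blue_2 in the frame of trough between -0.024 and 0.024 m and y of disc_blue_2 in the frame of trough between -0.094 and 0.094 m) and (height (world z) of disc_blue_3 below 0.044 m and x of disc_blue_3 in the frame of trough between -0.024 and 0.024 m and y of disc_blue_3 in the frame of trough between -0.094 and 0.094 m)))), for 0.2 s.
3. all three blue discs are in the trough (height (world z) of each of disc_blue_1, disc_blue_2, disc_blue_3 below 0.044 m and x of disc_blue_1 in the frame of trough between -0.024 and 0.024 m and y of disc_blue_1 in the frame of trough between -0.094 and 0.094 m and x of disc_blue_2 in the frame of trough between -0.024 and 0.024 m and y of disc_blue_2 in the frame of trough between -0.094 and 0.094 m and x of disc_blue_3 in the frame of trough between -0.024 and 0.024 m and y of disc_blue_3 in the frame of trough between -0.094 and 0.094 m and value of joint shutter above 0.02 m), for 0.2 s.
4. the shutter is shut behind them (value of joint shutter below 0.004 m), for 0.2 s.
At the end, for the whole second after the job is handed in: All three blue discs lie in the trough (centres at least 6 mm below the sorting floor), the white disc lies flat on the sorting floor, the shutter is shut to within 4 mm, everything at rest (height (world z) of each of disc_blue_1, disc_blue_2, disc_blue_3 below 0.044 m and x of disc_blue_1 in the frame of trough between -0.024 and 0.024 m and y of disc_blue_1 in the frame of trough between -0.094 and 0.094 m and x of disc_blue_2 in the frame of trough between -0.024 and 0.024 m and y of disc_blue_2 in the frame of trough between -0.094 and 0.094 m and x of disc_blue_3 in the frame of trough between -0.024 and 0.024 m and y of disc_blue_3 in the frame of trough between -0.094 and 0.094 m and height (world z) of disc_white between 0.046 and 0.058 m and x of disc_white in the frame of tray between -0.09 and 0.045 m and y of disc_white in the frame of tray between -0.094 and 0.094 m and value of joint shutter below 0.004 m and angle between disc_white's own z axis and vertical below 0.15 rad and linear speed of each of disc_blue_1, disc_blue_2, disc_blue_3, disc_white below 0.02 m/s); the robot touches nothing.
It fails at once if a disc is lifted, or tipped up on edge (its underside centre more than 10 mm above the sorting floor) (height (world z) of any of disc_blue_1, disc_blue_2, disc_blue_3, disc_white above 0.06 m).
It fails at once if two discs are in the gate at the same time (((height (world z) of disc_blue_1 above 0.046 m and x of disc_blue_1 in the frame of gate between -0.03 and 0.014 m and y of disc_blue_1 in the frame of gate between -0.02 and 0.02 m) and (height (world z) of disc_blue_2 above 0.046 m and x of disc_blue_2 in the frame of gate between -0.03 and 0.014 m and y of disc_blue_2 in the frame of gate between -0.02 and 0.02 m)) or ((height (world z) of disc_blue_1 above 0.046 m and x of disc_blue_1 in the frame of gate between -0.03 and 0.014 m and y of disc_blue_1 in the frame of gate between -0.02 and 0.02 m) and (height (world z) of disc_blue_3 above 0.046 m and x of disc_blue_3 in the frame of gate between -0.03 and 0.014 m and y of disc_blue_3 in the frame of gate between -0.02 and 0.02 m)) or ((height (world z) of disc_blue_1 above 0.046 m and x of disc_blue_1 in the frame of gate between -0.03 and 0.014 m and y of disc_blue_1 in the frame of gate between -0.02 and 0.02 m) and (height (world z) of disc_white above 0.046 m and x of disc_white in the frame of gate between -0.03 and 0.014 m and y of disc_white in the frame of gate between -0.02 and 0.02 m)) or ((height (world z) of disc_blue_2 above 0.046 m and x of disc_blue_2 in the frame of gate between -0.03 and 0.014 m and y of disc_blue_2 in the frame of gate between -0.02 and 0.02 m) and (height (world z) of disc_blue_3 above 0.046 m and x of disc_blue_3 in the frame of gate between -0.03 and 0.014 m and y of disc_blue_3 in the frame of gate between -0.02 and 0.02 m)) or ((height (world z) of disc_blue_2 above 0.046 m and x of disc_blue_2 in the frame of gate between -0.03 and 0.014 m and y of disc_blue_2 in the frame of gate between -0.02 and 0.02 m) and (height (world z) of disc_white above 0.046 m and x of disc_white in the frame of gate between -0.03 and 0.014 m and y of disc_white in the frame of gate between -0.02 and 0.02 m)) or ((height (world z) of disc_blue_3 above 0.046 m and x of disc_blue_3 in the frame of gate between -0.03 and 0.014 m and y of disc_blue_3 in the frame of gate between -0.02 and 0.02 m) and (height (world z) of disc_white above 0.046 m and x of disc_white in the frame of gate between -0.03 and 0.014 m and y of disc_white in the frame of gate between -0.02 and 0.02 m))).
It fails at once if the white disc goes over the lip (x of disc_white in the frame of gate above 0.002 m).
It fails at once if the stamp or the glaze jar is moved more than 15 mm or tipped (distance of any of glaze_jar_a, stamp from where it was at the start of the episode above 0.015 m or angle between any of glaze_jar_a, stamp's own z axis and vertical above 0.3 rad).
It also fails if it takes over 66 s, if anything falls off the work surface, if the arm or the gripper's body presses on something with over 40 N, if the wrist force passes 120 N, or if a joint passes its speed limit or range.

## Working session

There is one attempt and no reset: what is moved stays moved. The work goes in short steps, Python scripts to look and compute and a tool call to move; the robot and the scene stay as the last step left them, time stands still between calls to the robot, and variables do not carry over. Pictures are saved under pics/ and viewed, at most 10 in all, crops included, and the job is handed in when it is done.

Besides the shell and the picture viewer there is one more tool, called after "Emit:" by a JSON object that holds its "method" and its "body", one argument or row to a line. jog_arm: Moves the arm, as the interface text tells. Its arguments: {"type":"object","properties":{"targets":{"type":"array"},"squeeze":{"type":"number"}},"required":["targets"]}

```bash
ls; mkdir -p pics
cat > h.py <<'E'
import numpy as np,cv2
from bench import ctrl,vision,workorder
def grab(n,save=None):
    f=vision.grab_frame(n)
    if save: cv2.imwrite(save,f["pixels"][:,:,::-1])
    return f
def ray(f,u,v):
    x=np.array([(u-f["cx"])/f["fx"],(v-f["cy"])/f["fy"]]);p=x.copy()
    for _ in range(20): p=x/(1+f["k1"]*(p@p))
    R=np.array(f["R"]);t=np.array(f["t"])
    return -R.T@t, R.T@np.array([p[0],p[1],1.])
def onz(f,u,v,z):
    o,d=ray(f,u,v); return o+d*(z-o[2])/d[2]
def proj(f,X):
    c=np.array(f["R"])@np.array(X,float)+np.array(f["t"]);p=c[:2]/c[2];p=p*(1+f["k1"]*(p@p))
    return np.array([f["fx"]*p[0]+f["cx"],f["fy"]*p[1]+f["cy"]])
E
python3 - <<'E'
from h import *
for n in("top","side"):
    f=grab(n,f"pics/{n}0.png")
    print(n,f["fx"],f["k1"],(-np.array(f["R"]).T@f["t"]).round())
s=ctrl.read_state();print(s["clock"],s["position"],s["orientation"],s["finger_gap"])
E
```

```text
pics
top 426.1965821839102 -0.06589990104567926 [347. 281. 914.]
side 374.6714670839353 -0.05440238433631333 [147. 885. 593.]
0.1 [ 228.83130229 -608.20189515  404.13735522] [-5.25984646e-04  9.83855786e-01  1.78962312e-01 -7.87589917e-05] 84.94219289748166
```

View pics/top0.png

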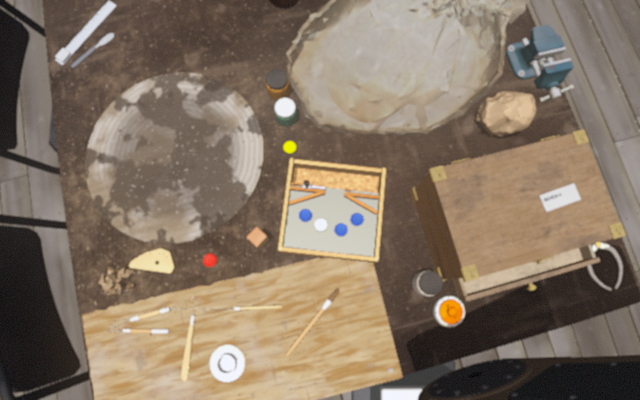

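View pics/side0.png

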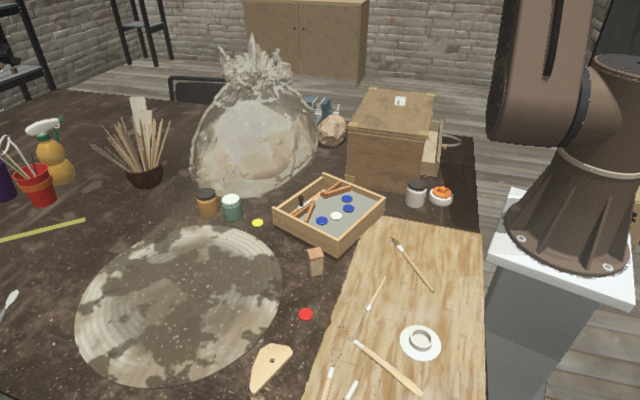

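The top view shows the tray at about (333,210) with its trough at the image top. The blue discs are at (306,215), (341,230) and (357,219), the white disc is at (320,225) and the black knob is at (307,184). Lookalikes are the yellow disc at (290,147) and the red one at (210,260), both off the tray. The white/orange jars and cup lie well away.

```bash
cat >> h.py <<'E'
def discs(f,z=56.5,roi=(270,150,395,270),ref=None):
    px=f["pixels"];hsv=cv2.cvtColor(px,cv2.COLOR_RGB2HSV);out=[]
    x0,y0,x1,y1=roi
    for nm,lo,hi in(("b",(105,120,60),(130,255,255)),("w",(0,0,215),(180,40,255))):
        m=cv2.inRange(hsv,lo,hi)
        n,l,st,c=cv2.connectedComponentsWithStats(m)
        for i in range(1,n):
            if st[i,4]>25 and x0<c[i][0]<x1 and y0<c[i][1]<y1:
                X=onz(f,*c[i],z);out.append((nm,st[i,4],c[i].round(1),X.round(1)))
    return out
E
python3 - <<'E'
from h import *
f=grab("top")
for o in discs(f): print(*o)
for u,v,z in((385,167,56),(379,261,66),(279,251,66),(291,160,56)): print(onz(f,u,v,z).round(1))
g=grab("side")
for o in discs(g,roi=(270,170,390,260)): print(*o)
c=f["pixels"][145:275,265:400,::-1];cv2.imwrite("pics/crop.png",cv2.resize(c,None,fx=4.4,fy=4.4,interpolation=2))
# side crop
c=g["pixels"][165:260,265:395,::-1];cv2.imwrite("pics/crops.png",cv2.resize(c,None,fx=6,fy=6,interpolation=2))
E
```

```text
b 98 [305. 215.] [495.6 318.1  56.5]
b 103 [356.5 219. ] [487.8 213.1  56.5]
b 104 [340.6 229.2] [466.6 245.5  56.5]
w 32 [318.1 186.7] [555.1 291.7  56.5]
w 146 [320.3 224. ] [477.1 286.8  56.5]
[598.2 151.8  56. ]
[402.2 170.2  66. ]
[421.2 368.3  66. ]
[612.6 348.9  56. ]
b 51 [346.5 198.3] [487.2 217.7  56.5]
b 55 [347.9 207.7] [465.7 249.7  56.5]
b 63 [321.3 220.1] [495.2 322.3  56.5]
w 67 [335.7 215. ] [476.5 289.1  56.5]
```

View pics/crop.png

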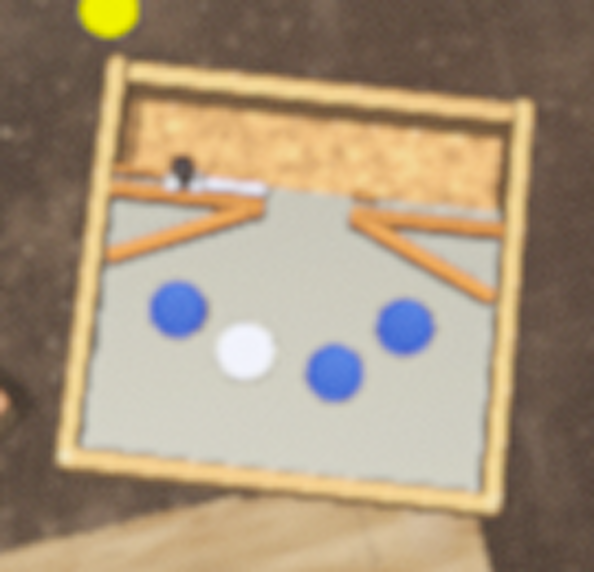

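View pics/crops.png

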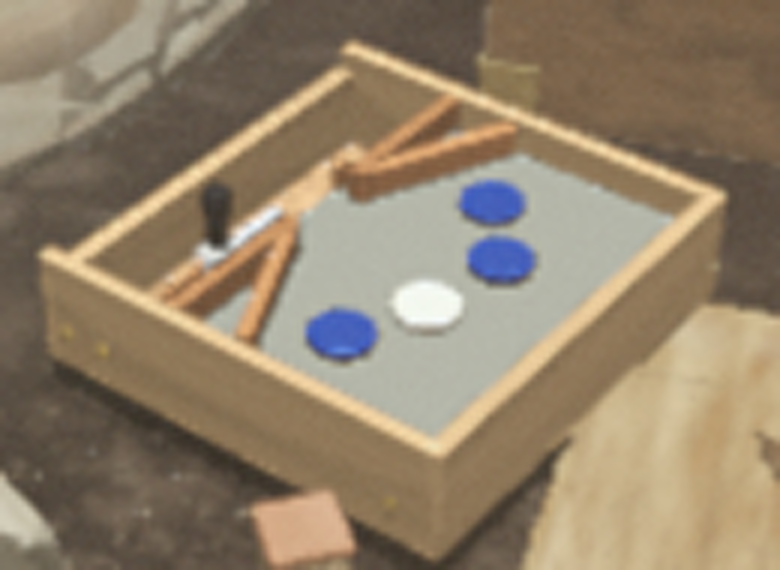

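The crops confirm the choice: three blue discs and one white one between them on the grey floor, and the gate opening at the crop's top centre. The shutter is open to the left with its black knob.

```bash
cat >> h.py <<'E'
def traypose(f):
    pts=[(278.6,250),(378.6,261.4),(386.1,168.4),(290.7,158.2)] # crop corners, z 66
    W=np.array([onz(f,*p,66)[:2] for p in pts])
    T=np.array([[-97,100],[-97,-100],[97,-100],[97,100]],float)
    Tc=T-T.mean(0);Wc=W-W.mean(0)
    a=np.arctan2((Tc[:,0]*Wc[:,1]-Tc[:,1]*Wc[:,0]).sum(),(Tc*Wc).sum())
    R=np.array([[np.cos(a),-np.sin(a)],[np.sin(a),np.cos(a)]])
    return W,a,W.mean(0),R
E
python3 - <<'E'
from h import *
f=grab("top")
W,a,c,R=traypose(f);print(W.round(1),a,c)
print("sides",[np.linalg.norm(W[i]-W[i-1]).round(1) for i in range(4)])
print("residual",((W-c)@R).round(1))
for o in discs(f): print(o[0],((o[3][:2]-c)@R).round(1))
# gate post tops, knob
for n,p,z in(("postL",(265+268/4.4,145+208/4.4),66),("postR",(265+350/4.4,145+213/4.4),66),("knobtop",(265+182/4.4,145+165/4.4),98),("innerFL",(265+82/4.4,145+447/4.4),50),("innerFR",(265+480/4.4,145+490/4.4),50)):
    print(n,((onz(f,*p,z)[:2]-c)@R).round(1))
g=grab("side")
for n,p,z in(("FR",(265+722/6,165+195/6),66),("FL",(265+440/6,165+452/6),66),("RL",(265+42/6,165+252/6),66),("RR",(265+348/6,165+44/6),66),("knobtop",(265+217/6,165+188/6),98)):
    print("side",n,((onz(g,*p,z)[:2]-c)@R).round(1))
for o in discs(g,roi=(270,170,390,260)): print(o[0],((o[3][:2]-c)@R).round(1))
E
```

```text
[[423.2 369.2]
 [401.4 171. ]
 [592.3 151.1]
 [613.5 348.8]] -0.10666766954988642 [507.58106092 260.02730032]
sides [np.float64(191.4), np.float64(199.4), np.float64(192.0), np.float64(198.9)]
residual [[-95.5  99.5]
 [-96.1 -99.8]
 [ 95.8 -99.3]
 [ 95.8  99.6]]
b [-18.1  56.5]
b [-14.7 -48.8]
b [-39.2 -18.8]
w [43.9 36.6]
w [-33.3  23.4]
postL [31.7 19. ]
postR [ 33.5 -19.1]
knobtop [39.8 58.9]
innerFL [-86.3  92.1]
innerFR [-85.8 -91.8]
side FR [-95.7 -93.3]
side FL [-95.3 101.1]
side RL [ 94.8 102.1]
side RR [ 94.  -92.5]
side knobtop [38.7 61.2]
b [-15.9 -44.5]
b [-40.5 -14.7]
b [-18.9  60.6]
w [-34.   25.6]
```

```bash
cat >> h.py <<'E'
A=-0.107;C0=np.array([507.6,260.]);RT=np.array([[np.cos(A),-np.sin(A)],[np.sin(A),np.cos(A)]])
def w2t(p): return (np.array(p[:2])-C0)@RT
def t2w(p): return C0+RT@np.array(p,float)
def yaw(s):
    w,x,y,z=s["orientation"]; return np.arctan2(2*(x*y+w*z),1-2*(y*y+z*z))
def plan(pts,z,cmd=None):
    """pts: (x,y,heading deg) of tool centre, tray frame; prints shifts in cm + turn from cmd (default measured)"""
    s=ctrl.read_state();p=np.array(cmd[:3] if cmd else s["position"]);y0=cmd[3] if cmd else yaw(s)
    for q in pts:
        w=t2w(q[:2]);t=(np.radians(q[2])+A-y0+np.pi/2)%np.pi-np.pi/2
        print(q,((np.r_[w,z]-p)/10).round(2),"turn",round(t,2))
def push(path,d=25):
    """disc path (x,y,heading) -> tool centre"""
    return [(round(x-d*np.cos(np.radians(h)),1),round(y-d*np.sin(np.radians(h)),1),h) for x,y,h in path]
E
python3 - <<'E'
from h import *
s=ctrl.read_state();print(yaw(s),s["position"])
plan(push([(-40,-18,15)],34),300)
g=grab("top")
for p in((440,230),(580,140),(415,190)):print(onz(g,*p,0).round())
E
```

```text
0.3597773195528458 [ 228.84782563 -608.32490013  404.49253167]
(np.float64(-72.8), np.float64(-26.8), 15) [ 20.35  84.95 -10.45] turn -0.2
[473.  27.   0.]
[ 684. -315.    0.]
[562.  78.   0.]
```

Emit:
{"method": "jog_arm", "body": {
  "targets": [
    {"hand":0.9,"linear":[3,4,2],"turn":0},
    {"hand":0.9,"linear":[6,7.5,4],"turn":0},
    {"hand":0.9,"linear":[9,11,6],"turn":0},
    {"hand":0.9,"linear":[12,14.5,7],"turn":0},
    {"hand":0.9,"linear":[15,18,7],"turn":0},
    {"hand":0.9,"linear":[18,21,7],"turn":0},
    {"hand":0.9,"linear":[20,24.5,7],"turn":0},
    {"hand":0.9,"linear":[22,28,7],"turn":0}
  ]
}}

```text
clock: 1.02
position: [430.9, -356.4, 474.7]
orientation: [0.0, 0.984, 0.179, 0.0]
ft_force: [0.6, -1.2, -0.3]
finger_gap: 8.7
grip_force: 0.0
```

Emit:
{"method": "jog_arm", "body": {
  "targets": [
    {"hand":0.9,"linear":[1,4,0],"turn":0},
    {"hand":0.9,"linear":[2,8,0],"turn":-0.05},
    {"hand":0.9,"linear":[3,12,0],"turn":-0.1},
    {"hand":0.9,"linear":[4,16,0],"turn":-0.15},
    {"hand":0.9,"linear":[5,20,0],"turn":-0.2},
    {"hand":0.9,"linear":[5,24,0],"turn":-0.2},
    {"hand":0.9,"linear":[5,28,0],"turn":-0.2},
    {"hand":0.9,"linear":[5,32,0],"turn":-0.2}
  ]
}}

```text
clock: 1.68
position: [479.4, -36.1, 474.3]
orientation: [0.0, 0.997, 0.08, 0.0]
ft_force: [1.2, 0.4, 0.1]
finger_gap: 8.7
grip_force: 0.0
```

Emit:
{"method": "jog_arm", "body": {
  "targets": [
    {"hand":0.9,"linear":[-1,4,0],"turn":0},
    {"hand":0.9,"linear":[-2,8,-2],"turn":0},
    {"hand":0.9,"linear":[-3,12,-4],"turn":0},
    {"hand":0.9,"linear":[-4,16,-6],"turn":0},
    {"hand":0.9,"linear":[-5,20,-8],"turn":0},
    {"hand":0.9,"linear":[-6,24,-11],"turn":0},
    {"hand":0.9,"linear":[-6.5,25,-15],"turn":0},
    {"hand":0.9,"linear":[-6.5,25,-17],"turn":0}
  ]
}}

```text
clock: 2.35
position: [414.3, 214.6, 304.1]
orientation: [-0.001, 0.997, 0.081, 0.002]
ft_force: [1.2, 0.2, -0.2]
finger_gap: 8.5
grip_force: 0.0
```

Run:
```python
from h import *
s=ctrl.read_state();print(s["position"],yaw(s),w2t(s["position"]))
plan(push([(-40,-18,15)],34),260)
plan(push([(-40,-18,15)],34),226)
f=grab("side");print("tip proj",proj(f,s["position"]-[0,0,173]))
u,v=proj(f,s["position"]-[0,0,173]).astype(int)
c=f["pixels"][max(v-60,0):v+40,u-70:u+70,::-1];cv2.imwrite("pics/s1.png",cv2.resize(c,None,fx=5,fy=5));print(u-70,v-60)
```

```text
[414.25393377 214.58273221 304.08298424] 0.16187938165659108 [-87.96183636 -55.12650577]
(np.float64(-72.8), np.float64(-26.8), 15) [ 1.81  2.65 -4.41] turn -0.01
(np.float64(-72.8), np.float64(-26.8), 15) [ 1.81  2.65 -7.81] turn -0.01
tip proj [376.69468442 180.6513419 ]
306 120
```

View pics/s1.png

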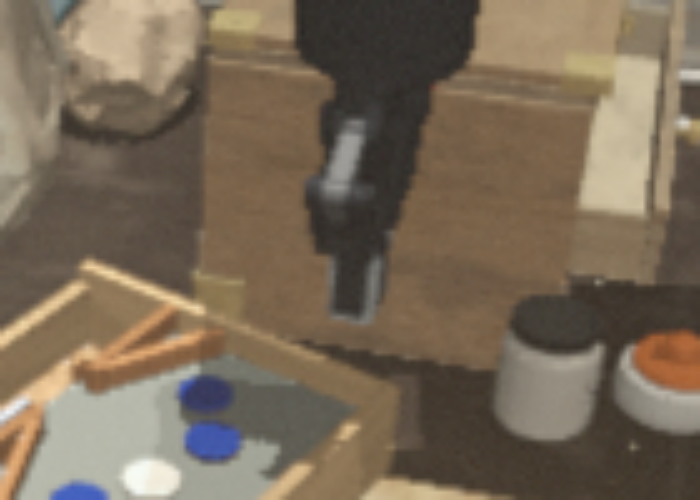

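The fingertips are at crop (352,320), about pixel (376,184), hanging beside the tray as predicted. The jar at crop (545,370) is clear of them. I'll lower them behind the middle disc.

Emit:
{"method": "jog_arm", "body": {
  "targets": [
    {"hand":0.9,"linear":[1.8,2.7,-2],"turn":0},
    {"hand":0.9,"linear":[1.8,2.7,-4],"turn":0},
    {"hand":0.9,"linear":[1.8,2.7,-6],"turn":0},
    {"hand":0.9,"linear":[1.8,2.7,-7],"turn":0},
    {"hand":0.9,"linear":[1.8,2.7,-7.4],"turn":0},
    {"hand":0.9,"linear":[1.8,2.7,-7.7],"turn":0},
    {"hand":0.9,"linear":[1.8,2.7,-7.7],"turn":0}
  ]
}}

```text
clock: 2.98
position: [432.9, 238.8, 227.6]
orientation: [-0.0, 0.997, 0.08, 0.0]
ft_force: [-0.6, 0.2, 0.0]
finger_gap: 8.7
grip_force: 0.0
```

Run:
```python
from h import *
s=ctrl.read_state();print(s["position"],yaw(s),w2t(s["position"]))
plan(push([(-40,-18,15),(-20,-12,15),(0,-6.5,15),(10,-4,10),(20,-2,6),(32,-1,3)],25),226)
f=grab("top");print([o for o in discs(f)])
f=grab("wrist","pics/w1.png")
```

```text
[432.90659233 238.7824507  227.58103586] 0.15940724318851593 [-72.00028486 -29.07315819]
(np.float64(-64.1), np.float64(-24.5), 15) [ 0.83  0.37 -0.16] turn -0.0
(np.float64(-44.1), np.float64(-18.5), 15) [ 2.89  0.75 -0.16] turn -0.0
(np.float64(-24.1), np.float64(-13.0), 15) [ 4.93  1.09 -0.16] turn -0.0
(np.float64(-14.6), np.float64(-8.3), 10) [ 5.93  1.45 -0.16] turn -0.09
(np.float64(-4.9), np.float64(-4.6), 6) [ 6.93  1.72 -0.16] turn -0.16
(np.float64(7.0), np.float64(-2.3), 3) [ 8.14  1.82 -0.16] turn -0.21
[('w', np.int32(27), array([285.9, 242.9]), array([438.3, 355.7,  56.5]))]
```

View pics/w1.png

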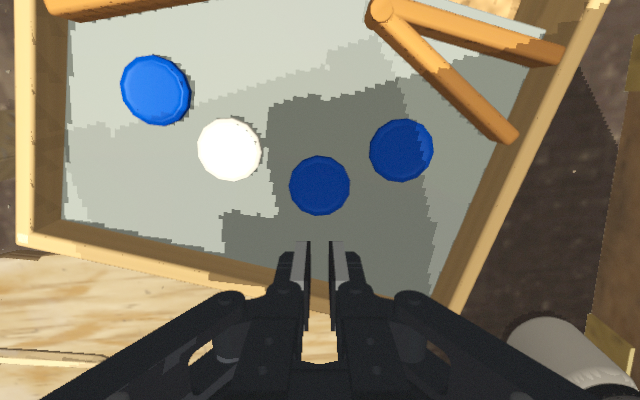

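The wrist view shows the target blue disc at (319,185) straight ahead of the tips at (300-340,241). White is at (229,149) and the other blues at (156,90) and (401,150). I'll push the middle disc to the gate.

Emit:
{"method": "jog_arm", "body": {
  "targets": [
    {"hand":0.83,"linear":[0.3,0.2,-0.15],"turn":0},
    {"hand":0.83,"linear":[0.9,0.4,-0.15],"turn":0},
    {"hand":0.83,"linear":[1.5,0.6,-0.15],"turn":0},
    {"hand":0.83,"linear":[2.2,0.7,-0.15],"turn":0},
    {"hand":0.83,"linear":[2.9,0.8,-0.15],"turn":0},
    {"hand":0.83,"linear":[3.6,0.9,-0.15],"turn":0},
    {"hand":0.83,"linear":[4.3,1.0,-0.15],"turn":0},
    {"hand":0.83,"linear":[4.9,1.1,-0.15],"turn":0}
  ]
}}

```text
clock: 3.75
position: [482.7, 250.1, 225.7]
orientation: [-0.0, 0.997, 0.08, 0.0]
ft_force: [0.9, -0.5, 0.6]
finger_gap: 14.5
grip_force: 0.1
```

```bash
cat >> h.py <<'E'
def wd(save=None):
    f=grab("wrist",save);hsv=cv2.cvtColor(f["pixels"],cv2.COLOR_RGB2HSV);s=ctrl.read_state()
    print("tool",s["position"].round(1) if hasattr(s["position"],"round") else s["position"],"tray",w2t(s["position"]).round(1),"head",round(np.degrees(yaw(s)-A),1))
    for nm,lo,hi in(("b",(105,120,30),(130,255,255)),("w",(0,0,170),(180,40,255))):
        n,l,st,c=cv2.connectedComponentsWithStats(cv2.inRange(hsv,lo,hi))
        for i in range(1,n):
            if st[i,4]>900:
                print(nm,st[i,4],c[i].round(),w2t(onz(f,*c[i],56.5)).round(1))
    return f
E
python3 - <<'E'
from h import *
wd()
plan(push([(0,-6.5,12),(10,-4,8),(20,-2,5),(32,-1,2),(40,0,0),(46,0,0),(50,0,0)],23),226)
E
```

```text
tool [483.7 250.3 225.8] tray [-22.8 -12.2] head 15.3
b 2890 [177. 208.] [-13.   54.9]
b 2741 [319. 215.] [ 0.7 -6.6]
b 2511 [401. 257.] [ -9.6 -48.7]
w 911 [236.  90.] [43.1 39.4]
w 3206 [146. 110.] [25.8 72.6]
w 21313 [174. 226.] [-22.   55.2]
w 2086 [318. 334.] [-61.4 -22.7]
(np.float64(-22.5), np.float64(-11.3), 12) [0.04 0.09 0.02] turn -0.06
(np.float64(-12.8), np.float64(-7.2), 8) [1.04 0.39 0.02] turn -0.13
(np.float64(-2.9), np.float64(-4.0), 5) [2.06 0.6  0.02] turn -0.18
(np.float64(9.0), np.float64(-1.8), 2) [3.27 0.69 0.02] turn -0.23
(np.float64(17.0), np.float64(0.0), 0) [4.08 0.79 0.02] turn -0.27
(np.float64(23.0), np.float64(0.0), 0) [4.68 0.72 0.02] turn -0.27
(np.float64(27.0), np.float64(0.0), 0) [5.08 0.68 0.02] turn -0.27
```

Emit:
{"method": "jog_arm", "body": {
  "targets": [
    {"hand":0.83,"linear":[0.5,0.2,0],"turn":-0.07},
    {"hand":0.83,"linear":[1.0,0.4,0],"turn":-0.13},
    {"hand":0.83,"linear":[1.5,0.5,0],"turn":-0.17},
    {"hand":0.83,"linear":[2.0,0.6,0],"turn":-0.2},
    {"hand":0.83,"linear":[2.0,0.6,0],"turn":-0.2}
  ]
}}

```text
clock: 4.22
position: [502.6, 256.2, 225.7]
orientation: [-0.0, 1.0, -0.021, 0.0]
ft_force: [0.9, 0.0, 0.0]
finger_gap: 15.0
grip_force: 0.0
```

Run:
```python
from h import *
f=wd("pics/w2.png")
for p in((31,24,66),(31,-24,66),(30,20,50),(30,-20,50),(45,20,50),(45,-20,50)): print(p,proj(f,np.r_[t2w(p[:2]),p[2]]).round())
```

```text
tool [502.  256.  225.6] tray [-5.1 -4.5] head 3.8
b 2747 [319. 213.] [21.3 -3.1]
b 2400 [192. 273.] [-12.4  54.7]
b 2004 [410. 276.] [ -7.2 -48.4]
w 1515 [151. 197.] [24.1 70.9]
w 6183 [164. 265.] [-8.9 67.7]
w 1071 [242. 278.] [-14.1  31.6]
w 2590 [318. 331.] [-41.5  -6.7]
(31, 24, 66) [255. 195.]
(31, -24, 66) [371. 202.]
(30, 20, 50) [270. 187.]
(30, -20, 50) [357. 193.]
(45, 20, 50) [271. 155.]
(45, -20, 50) [360. 161.]
```

View pics/w2.png

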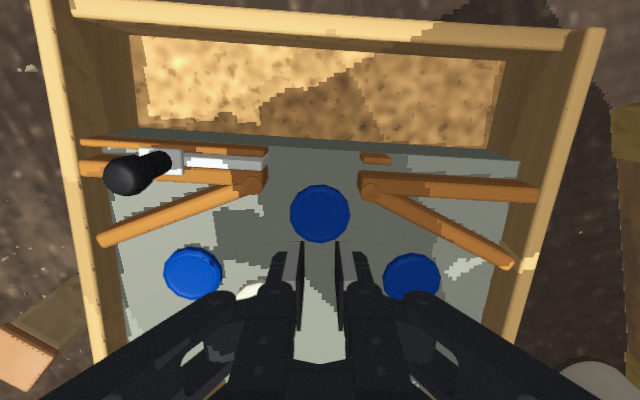

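The view shows the disc at (319,213) between the posts at (253,187) and (370,190), with the gate edges at columns 267 and 360. The lip is at about row 143 and the knob at (122,175). It is well centred, so I'll push it through.

Emit:
{"method": "jog_arm", "body": {
  "targets": [
    {"hand":0.85,"linear":[0.8,0.1,0],"turn":-0.04},
    {"hand":0.85,"linear":[1.5,0.2,0],"turn":-0.07},
    {"hand":0.85,"linear":[2.0,0.2,0],"turn":-0.07},
    {"hand":0.85,"linear":[2.5,0.2,0],"turn":-0.07},
    {"hand":0.85,"linear":[3.0,0.1,0],"turn":-0.07},
    {"hand":0.85,"linear":[3.3,0.1,0],"turn":-0.07},
    {"hand":0.85,"linear":[3.6,0.1,0],"turn":-0.07},
    {"hand":0.85,"linear":[3.6,0.1,0],"turn":-0.07}
  ]
}}

```text
clock: 4.93
position: [535.7, 257.2, 225.1]
orientation: [0.0, 0.998, -0.055, -0.003]
ft_force: [-18.0, 11.7, 6.6]
finger_gap: 12.7
grip_force: 11.9
```

Run:
```python
from h import *
f=wd("pics/w3.png")
```

```text
tool [535.7 257.3 225.1] tray [28.2  0.3] head -0.2
b 2444 [320. 208.] [55.9 -0.8]
w 1629 [212. 296.] [11.2 51.4]
w 2452 [320. 329.] [-8.2 -0.6]
```

View pics/w3.png

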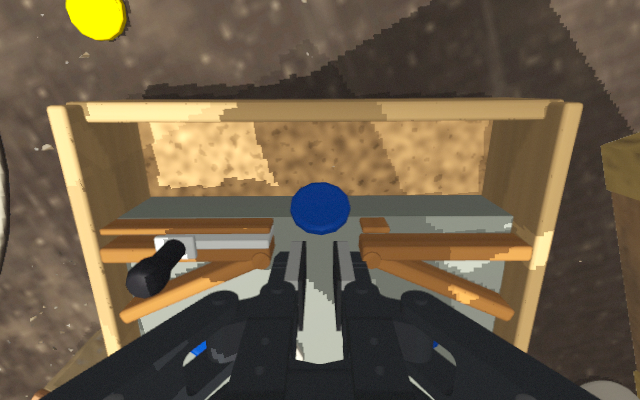

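The disc sits at (320,208) right at the lip, and the finger knuckles press on the posts (18 N). I'll back off, close the fingers to make them narrower, and push again.

Emit:
{"method": "jog_arm", "body": {
  "targets": [
    {"hand":1.0,"linear":[-0.8,0.1,0],"turn":0},
    {"hand":1.0,"linear":[-1.2,0.1,0],"turn":0},
    {"hand":1.0,"linear":[-1.2,0.1,0],"turn":0},
    {"hand":1.0,"linear":[-0.6,0.0,0],"turn":0},
    {"hand":1.0,"linear":[-0.2,0.0,0],"turn":0},
    {"hand":1.0,"linear":[0.2,0.0,0],"turn":0},
    {"hand":1.0,"linear":[0.5,0,0],"turn":0},
    {"hand":1.0,"linear":[0.5,0,0],"turn":0}
  ]
}}

```text
clock: 5.65
position: [543.8, 256.9, 225.7]
orientation: [-0.0, 0.998, -0.055, 0.0]
ft_force: [0.3, 0.4, -0.3]
finger_gap: -0.2
grip_force: 0.0
```

Run:
```python
from h import *
f=wd("pics/w4.png")
```

```text
tool [543.3 256.9 225.7] tray [35.8  0.7] head -0.2
```

View pics/w4.png

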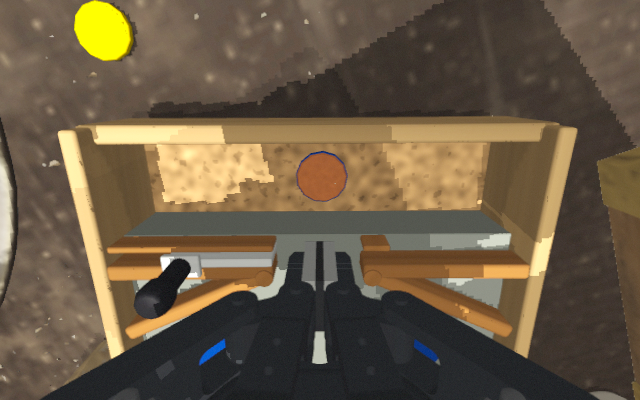

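The first blue disc lies in the trough at (321,176), upside down. Now I back out and go behind the right-hand disc.

Emit:
{"method": "jog_arm", "body": {
  "targets": [
    {"hand":1.0,"linear":[-2,0.2,0],"turn":0},
    {"hand":1.0,"linear":[-4,0.4,0],"turn":0},
    {"hand":1.0,"linear":[-4.5,0.4,2],"turn":0.1},
    {"hand":0.9,"linear":[-4.5,0.4,5],"turn":0.22},
    {"hand":0.83,"linear":[-6,-3,5],"turn":0.34},
    {"hand":0.83,"linear":[-8,-6,5],"turn":0.46},
    {"hand":0.83,"linear":[-8,-6,5],"turn":0.58},
    {"hand":0.83,"linear":[-8,-6,5],"turn":0.7}
  ]
}}

```text
clock: 6.37
position: [461.5, 195.6, 276.0]
orientation: [0.0, 0.956, 0.293, -0.001]
ft_force: [0.8, 0.3, 0.3]
finger_gap: 14.4
grip_force: 0.0
```

Run:
```python
from h import *
f=wd()
plan(push([(-14,-48.5,45)],28),276)
```

```text
tool [462.3 196.3 276. ] tray [-38.2 -68.2] head 40.8
b 2409 [166.  47.] [-14.   54.9]
b 1646 [323. 168.] [-10.6 -49.4]
w 45713 [216. 105.] [-21.9  18.8]
(np.float64(-33.8), np.float64(-68.3), 45) [ 0.44 -0.06 -0.  ] turn 0.07
```

Emit:
{"method": "jog_arm", "body": {
  "targets": [
    {"hand":0.83,"linear":[0.1,-0.1,-2],"turn":0.05},
    {"hand":0.83,"linear":[0.1,-0.1,-4],"turn":0.05},
    {"hand":0.83,"linear":[0.1,-0.1,-4.8],"turn":0.05},
    {"hand":0.83,"linear":[0.1,-0.1,-5],"turn":0.05},
    {"hand":0.83,"linear":[0.1,-0.1,-5],"turn":0.05}
  ]
}}

```text
clock: 6.83
position: [463.6, 196.1, 225.4]
orientation: [0.0, 0.949, 0.314, -0.001]
ft_force: [-0.0, 0.8, -0.2]
finger_gap: 14.5
grip_force: 0.0
```

Run:
```python
from h import *
f=wd()
plan(push([(-13,-48.5,43),(-5,-40,47),(2,-31.5,50),(8,-23,50),(13.5,-16,45),(18,-11,38),(22,-7,28),(26,-4,20)],23),226)
```

```text
tool [463.9 196.2 226. ] tray [-36.7 -68.1] head 42.7
b 4206 [117.  29.] [-14.9  53.5]
b 2861 [326. 198.] [-10.4 -49.1]
w 68442 [188. 113.] [-21.8  16.3]
(np.float64(-29.8), np.float64(-64.2), 43) [0.72 0.32 0.  ] turn 0.0
(np.float64(-20.7), np.float64(-56.8), 47) [1.71 0.96 0.  ] turn 0.07
(np.float64(-12.8), np.float64(-49.1), 50) [2.58 1.64 0.  ] turn 0.13
(np.float64(-6.8), np.float64(-40.6), 50) [3.26 2.42 0.  ] turn 0.13
(np.float64(-2.8), np.float64(-32.3), 45) [3.75 3.2  0.  ] turn 0.04
(np.float64(-0.1), np.float64(-25.2), 38) [4.09 3.88 0.  ] turn -0.08
(np.float64(1.7), np.float64(-17.8), 28) [4.35 4.59 0.  ] turn -0.26
(np.float64(4.4), np.float64(-11.9), 20) [4.68 5.15 0.  ] turn -0.4
```

Emit:
{"method": "jog_arm", "body": {
  "targets": [
    {"hand":0.83,"linear":[0.7,0.3,0],"turn":0},
    {"hand":0.83,"linear":[1.2,0.6,0],"turn":0.04},
    {"hand":0.83,"linear":[1.7,1.0,0],"turn":0.07},
    {"hand":0.83,"linear":[2.2,1.3,0],"turn":0.1},
    {"hand":0.83,"linear":[2.6,1.7,0],"turn":0.13},
    {"hand":0.83,"linear":[2.9,2.1,0],"turn":0.13},
    {"hand":0.83,"linear":[3.2,2.5,0],"turn":0.13},
    {"hand":0.83,"linear":[3.2,2.5,0],"turn":0.13}
  ]
}}

```text
clock: 7.55
position: [496.7, 221.8, 226.2]
orientation: [-0.0, 0.927, 0.375, 0.001]
ft_force: [-0.3, -0.2, -0.4]
finger_gap: 14.8
grip_force: 0.0
```

Run:
```python
from h import *
f=wd()
plan(push([(8,-23,50),(13,-16,45),(17,-11,38),(20,-7,28),(23,-4,18),(26,-2,10),(29,-1,4),(32,0,0)],23),226)
```

```text
tool [496.2 221.5 226. ] tray [ -7.3 -39.5] head 50.2
b 3711 [155. 114.] [-13.3  55.4]
b 2723 [319. 213.] [ 10.4 -20.5]
w 2670 [203.  22.] [25.7 66.4]
w 1015 [288.  52.] [43.7 38.3]
w 51874 [172. 161.] [-22.8  37.8]
(np.float64(-6.8), np.float64(-40.6), 50) [ 0.03 -0.11 -0.  ] turn -0.0
(np.float64(-3.3), np.float64(-32.3), 45) [ 0.47  0.68 -0.  ] turn -0.09
(np.float64(-1.1), np.float64(-25.2), 38) [ 0.77  1.36 -0.  ] turn -0.21
(np.float64(-0.3), np.float64(-17.8), 28) [ 0.92  2.09 -0.  ] turn -0.39
(np.float64(1.1), np.float64(-11.1), 18) [ 1.14  2.74 -0.  ] turn -0.56
(np.float64(3.3), np.float64(-6.0), 10) [ 1.41  3.22 -0.  ] turn -0.7
(np.float64(6.1), np.float64(-2.6), 4) [ 1.72  3.53 -0.  ] turn -0.81
(np.float64(9.0), np.float64(0.0), 0) [ 2.04  3.76 -0.  ] turn -0.88
```

Emit:
{"method": "jog_arm", "body": {
  "targets": [
    {"hand":0.83,"linear":[0.5,0.7,0],"turn":-0.09},
    {"hand":0.83,"linear":[0.8,1.4,0],"turn":-0.21},
    {"hand":0.83,"linear":[0.9,1.8,0],"turn":-0.32},
    {"hand":0.83,"linear":[1.0,2.3,0],"turn":-0.44},
    {"hand":0.83,"linear":[1.1,2.7,0],"turn":-0.56},
    {"hand":0.83,"linear":[1.3,3.1,0],"turn":-0.67},
    {"hand":0.83,"linear":[1.5,3.4,0],"turn":-0.78},
    {"hand":0.83,"linear":[1.6,3.6,0],"turn":-0.86}
  ]
}}

```text
clock: 8.27
position: [511.7, 257.2, 225.8]
orientation: [0.0, 0.999, -0.048, -0.0]
ft_force: [-0.1, -0.7, -0.3]
finger_gap: 14.4
grip_force: 0.0
```

Run:
```python
from h import *
f=wd()
plan([(9,0,0),(20,0.3,0),(26,0.3,0)],226)
```

```text
tool [511.9 257.4 225.8] tray [ 4.5 -2.2] head 0.3
b 2731 [319. 214.] [29.8 -2.5]
b 1369 [195. 287.] [-8.1 56.5]
w 1015 [157. 225.] [23.9 70.1]
w 5013 [184. 280.] [-4.1 61.3]
w 2773 [319. 330.] [-32.3  -2.9]
(9, 0, 0) [0.47 0.17 0.02] turn -0.01
(20, 0.3, 0) [1.56 0.08 0.02] turn -0.01
(26, 0.3, 0) [2.16 0.02 0.02] turn -0.01
```

Emit:
{"method": "jog_arm", "body": {
  "targets": [
    {"hand":0.83,"linear":[0.5,0.2,0],"turn":0},
    {"hand":0.83,"linear":[1.0,0.2,0],"turn":0},
    {"hand":0.83,"linear":[1.4,0.1,0],"turn":0},
    {"hand":0.83,"linear":[1.6,0.1,0],"turn":0},
    {"hand":0.83,"linear":[0.8,0.1,0],"turn":0},
    {"hand":1.0,"linear":[0.5,0.2,0],"turn":0},
    {"hand":1.0,"linear":[0.5,0.2,0],"turn":0},
    {"hand":1.0,"linear":[0.5,0.2,0],"turn":0}
  ]
}}

```text
clock: 8.98
position: [516.2, 259.0, 225.7]
orientation: [0.0, 0.999, -0.045, -0.0]
ft_force: [-0.4, 0.3, -0.5]
finger_gap: 0.1
grip_force: 0.0
```

Emit:
{"method": "jog_arm", "body": {
  "targets": [
    {"hand":1.0,"linear":[0.5,0,0],"turn":0},
    {"hand":1.0,"linear":[0.9,-0.1,0],"turn":0},
    {"hand":1.0,"linear":[1.3,-0.1,0],"turn":0},
    {"hand":1.0,"linear":[1.7,-0.1,0],"turn":0},
    {"hand":1.0,"linear":[2.1,-0.2,0],"turn":0},
    {"hand":1.0,"linear":[2.5,-0.2,0],"turn":0},
    {"hand":1.0,"linear":[2.7,-0.3,0],"turn":0},
    {"hand":1.0,"linear":[2.7,-0.3,0],"turn":0}
  ]
}}

```text
clock: 9.65
position: [544.3, 255.8, 225.7]
orientation: [-0.0, 0.999, -0.045, 0.0]
ft_force: [-0.7, 0.4, 0.0]
finger_gap: -0.2
grip_force: 0.0
```

Run:
```python
from h import *
f=wd("pics/w5.png")
```

```text
tool [544.  255.9 225.6] tray [36.6 -0.2] head 0.9
```

View pics/w5.png

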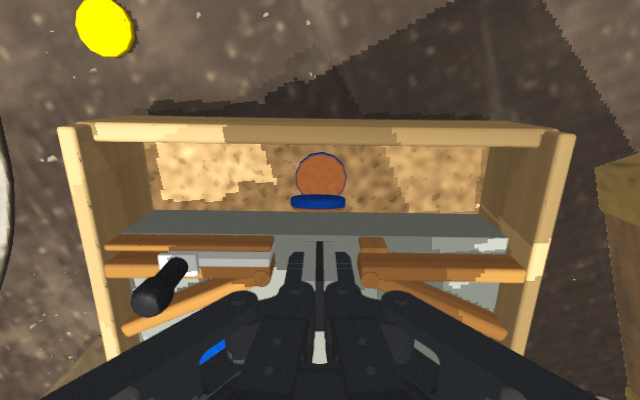

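The second disc has dropped too but seems to stand on edge near (318,202), in front of the first. I'll back out, go above the third disc and look at it again.

Emit:
{"method": "jog_arm", "body": {
  "targets": [
    {"hand":1.0,"linear":[-2,0.2,0],"turn":0},
    {"hand":1.0,"linear":[-4,0.4,0],"turn":0},
    {"hand":1.0,"linear":[-4.5,0.4,2],"turn":0},
    {"hand":1.0,"linear":[-4.5,0.4,5],"turn":0},
    {"hand":1.0,"linear":[-6,3,5],"turn":0},
    {"hand":0.83,"linear":[-7.4,6,5],"turn":0},
    {"hand":0.83,"linear":[-7.4,7.6,5],"turn":-0.1},
    {"hand":0.83,"linear":[-7.4,7.6,5],"turn":-0.1}
  ]
}}

```text
clock: 10.37
position: [469.1, 334.7, 276.2]
orientation: [-0.001, 0.995, -0.097, 0.001]
ft_force: [-0.0, -0.4, -0.8]
finger_gap: 14.6
grip_force: 0.0
```

Run:
```python
from h import *
f=wd()
g=grab("top");s=grab("side")
a=cv2.resize(f["pixels"][0:160,150:500],(700,320));b=cv2.resize(s["pixels"][165:235,265:395],(520,280),interpolation=2)
c=np.zeros((600,700,3),np.uint8);c[:320]=a;c[320:,:520]=b
cv2.imwrite("pics/c6.png",c[:,:,::-1])
```

```text
tool [469.2 333.4 275.9] tray [-46.   68.9] head -4.7
b 1643 [338. 171.] [-13.8  55.9]
w 9344 [97. 46.] [ 63.2 176.6]
w 6233 [502. 179.] [-27.1 -39.5]
w 1440 [397. 191.] [-29.2  22.2]
w 1898 [313. 242.] [-58.2  74.9]
w 1473 [ 30. 262.] [-55.7 253.8]
```

View pics/c6.png

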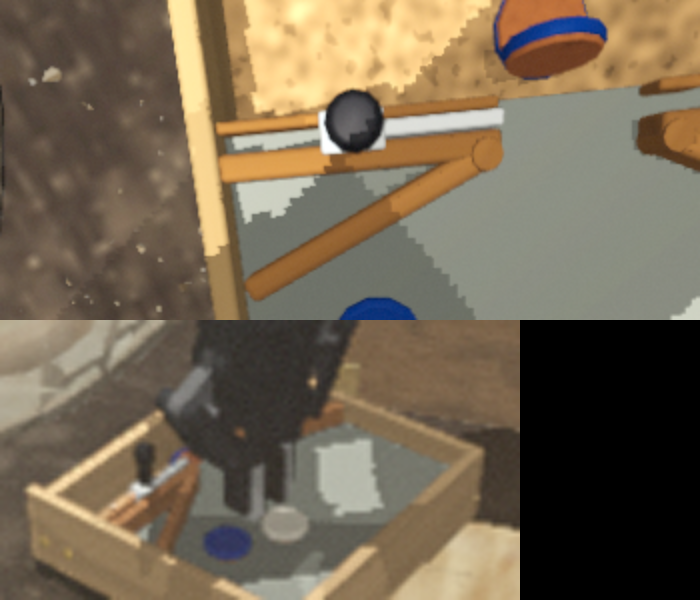

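The leaning second disc is at top-crop (550,35), inside the trough and below floor level; white is undisturbed. I have used up my pictures, so I continue by measured numbers and go behind the third disc.

Emit:
{"method": "jog_arm", "body": {
  "targets": [
    {"hand":0.9,"linear":[0.2,-0.3,0],"turn":-0.12},
    {"hand":0.9,"linear":[0.2,-0.3,0],"turn":-0.24},
    {"hand":0.9,"linear":[0.2,-0.3,-1],"turn":-0.3},
    {"hand":0.9,"linear":[0.2,-0.3,-2.5],"turn":-0.3},
    {"hand":0.9,"linear":[0.2,-0.3,-4],"turn":-0.3},
    {"hand":0.9,"linear":[0.2,-0.3,-4.8],"turn":-0.3},
    {"hand":0.9,"linear":[0.2,-0.3,-5],"turn":-0.3},
    {"hand":0.9,"linear":[0.2,-0.3,-5],"turn":-0.3}
  ]
}}

```text
clock: 11.18
position: [471.8, 328.4, 225.3]
orientation: [0.0, 0.97, -0.243, -0.0]
ft_force: [-1.2, 0.2, 0.2]
finger_gap: 8.2
grip_force: 0.0
```

Run:
```python
from h import *
f=wd()
plan(push([(-16.5,55.5,-22),(-10,52.5,-28),(-4,48,-40),(1,42,-52),(5,36,-57),(9,29,-57),(13,22,-55),(16.5,16,-52)],24),226)
```

```text
tool [472.  328.6 225.9] tray [-42.7  64.4] head -22.0
b 2819 [312. 204.] [-13.6  55.3]
w 1241 [291.  55.] [45.3 40.2]
w 6419 [ 30. 142.] [ 54.3 152.6]
w 4854 [518. 145.] [-21.8 -33.5]
w 1089 [217. 134.] [29.1 80.4]
w 2514 [396. 208.] [-29.1  21.9]
w 1012 [318. 307.] [-64.3  72.9]
w 1127 [ 17. 384.] [-47.8 234.8]
(np.float64(-38.8), np.float64(64.5), -22) [ 0.39 -0.04  0.01] turn -0.0
(np.float64(-31.2), np.float64(63.8), -28) [ 1.14 -0.19  0.01] turn -0.11
(np.float64(-22.4), np.float64(63.4), -40) [ 2.01 -0.32  0.01] turn -0.31
(np.float64(-13.8), np.float64(60.9), -52) [ 2.84 -0.66  0.01] turn -0.52
(np.float64(-8.1), np.float64(56.1), -57) [ 3.36 -1.2   0.01] turn -0.61
(np.float64(-4.1), np.float64(49.1), -57) [ 3.68 -1.94  0.01] turn -0.61
(np.float64(-0.8), np.float64(41.7), -55) [ 3.93 -2.71  0.01] turn -0.58
(np.float64(1.7), np.float64(34.9), -52) [ 4.1  -3.41  0.01] turn -0.52
```

Emit:
{"method": "jog_arm", "body": {
  "targets": [
    {"hand":0.9,"linear":[0.1,0.3,0],"turn":0},
    {"hand":0.9,"linear":[0.5,0.2,0],"turn":0},
    {"hand":0.87,"linear":[0.9,0.1,0],"turn":-0.06},
    {"hand":0.83,"linear":[1.2,0,0],"turn":-0.12},
    {"hand":0.83,"linear":[1.6,-0.1,0],"turn":-0.22},
    {"hand":0.83,"linear":[2.0,-0.2,0],"turn":-0.31},
    {"hand":0.83,"linear":[2.0,-0.2,0],"turn":-0.31}
  ]
}}

```text
clock: 11.82
position: [492.8, 327.1, 226.4]
orientation: [-0.001, 0.92, -0.392, 0.001]
ft_force: [0.2, -0.6, -0.3]
finger_gap: 14.2
grip_force: 0.0
```

Run:
```python
from h import *
f=wd()
plan(push([(-4,48,-40),(1,42,-52),(5,36,-57),(9,29,-57),(13,22,-55),(16.5,16,-52)],23.5),226)
```

```text
tool [492.4 327.1 226.3] tray [-22.3  65.1] head -39.7
b 2711 [320. 213.] [-1.9 48.9]
w 7271 [482.  94.] [ -4.6 -33.5]
w 9594 [ 47. 247.] [ 65.7 155.1]
w 2290 [405. 220.] [-29.1  21.6]
w 1720 [323. 306.] [-40.3  79.1]
w 1362 [429. 287.] [-64.5  32.8]
(np.float64(-22.0), np.float64(63.1), -40) [ 0.01 -0.2  -0.03] turn -0.01
(np.float64(-13.5), np.float64(60.5), -52) [ 0.82 -0.55 -0.03] turn -0.22
(np.float64(-7.8), np.float64(55.7), -57) [ 1.34 -1.09 -0.03] turn -0.3
(np.float64(-3.8), np.float64(48.7), -57) [ 1.66 -1.83 -0.03] turn -0.3
(np.float64(-0.5), np.float64(41.3), -55) [ 1.91 -2.6  -0.03] turn -0.27
(np.float64(2.0), np.float64(34.5), -52) [ 2.09 -3.3  -0.03] turn -0.22
```

Nicely cradled, with the disc at column 320. I'll continue along the guide strip.

Emit:
{"method": "jog_arm", "body": {
  "targets": [
    {"hand":0.83,"linear":[0.4,-0.2,0],"turn":-0.11},
    {"hand":0.83,"linear":[0.8,-0.5,0],"turn":-0.22},
    {"hand":0.83,"linear":[1.1,-0.8,0],"turn":-0.26},
    {"hand":0.83,"linear":[1.3,-1.1,0],"turn":-0.3},
    {"hand":0.83,"linear":[1.5,-1.5,0],"turn":-0.3},
    {"hand":0.83,"linear":[1.7,-1.9,0],"turn":-0.3},
    {"hand":0.83,"linear":[1.8,-2.3,0],"turn":-0.28},
    {"hand":0.83,"linear":[1.8,-2.3,0],"turn":-0.28}
  ]
}}

```text
clock: 12.53
position: [519.2, 273.3, 223.3]
orientation: [-0.028, 0.867, -0.497, -0.024]
ft_force: [-3.1, 3.2, 44.1]
finger_gap: 14.3
grip_force: 22.6
```

Run:
```python
from h import *
f=wd()
plan(push([(11,25,-55),(15,17.5,-50),(18,12,-42),(21,8,-32),(24,5,-22),(26.5,3,-12),(29,1.5,-4),(31,0.5,0)],23.5),226)
```

```text
tool [519.1 273.3 223.2] tray [10.  14.5] head -53.5
b 2819 [319. 216.] [22.3  5.7]
w 12550 [489. 262.] [-52.1 -22.3]
w 3689 [319. 318.] [-10.6  50.2]
w 7678 [ 49. 337.] [ 92.7 144.3]
(np.float64(-2.5), np.float64(44.3), -55) [-0.93  3.1   0.28] turn -0.03
(np.float64(-0.1), np.float64(35.5), -50) [-0.78  2.2   0.28] turn 0.06
(np.float64(0.5), np.float64(27.7), -42) [-0.81  1.42  0.28] turn 0.2
(np.float64(1.1), np.float64(20.5), -32) [-0.82  0.7   0.28] turn 0.37
(np.float64(2.2), np.float64(13.8), -22) [-0.79  0.02  0.28] turn 0.55
(np.float64(3.5), np.float64(7.9), -12) [-0.72 -0.58  0.28] turn 0.72
(np.float64(5.6), np.float64(3.1), -4) [-0.56 -1.08  0.28] turn 0.86
(np.float64(7.5), np.float64(0.5), 0) [-0.4  -1.36  0.28] turn 0.93
```

Unexpected tilt and vertical force; I'll check the state before going on.

Run:
```python
from h import *
f=wd()
s=ctrl.read_state()
for k in("clock","joints","qd","tau","position","orientation","ft_force","wrist_torque","finger_gap"): print(k,np.round(s[k],3))
w,x,y,z=s["orientation"]
ax=np.array([2*(x*z+w*y),2*(y*z-w*x),1-2*(x*x+y*y)]);print("tool z",ax.round(3),"tip",(s["position"]+173*ax).round(1),"tray",w2t(s["position"]+173*ax).round(1))
```

```text
tool [519.1 273.3 223.3] tray [10.1 14.4] head -53.5
b 2813 [319. 216.] [22.3  5.7]
w 12585 [488. 262.] [-52.1 -22.3]
w 3693 [319. 318.] [-10.6  50.2]
w 7685 [ 49. 337.] [ 92.8 144.4]
clock 12.633
joints [0.409 0.625 1.895 0.126 0.608 2.918]
qd [-0.002  0.    -0.001  0.001 -0.001  0.   ]
tau [ -3.568 -68.382 -18.452  -1.496  -1.022  -0.091]
position [519.137 273.258 223.263]
orientation [-0.028  0.867 -0.497 -0.024]
ft_force [-3.773  4.636 41.632]
wrist_torque [ 1.085  0.89  -0.016]
finger_gap 14.334
tool z [-0.013  0.072 -0.997] tip [516.9 285.8  50.7] tray [ 6.5 26.6]
```

Joint 6 sits at its limit (2.918), so the tool tilted and its tip touches the floor. The disc is fine, at about (20,8). I'll lift off, back away and turn out of the limit.

Emit:
{"method": "jog_arm", "body": {
  "targets": [
    {"hand":0.83,"linear":[-0.5,1.0,0.5],"turn":0.05},
    {"hand":0.83,"linear":[-1.0,2.0,1.5],"turn":0.12},
    {"hand":0.83,"linear":[-1.0,2.0,3],"turn":0.22},
    {"hand":0.83,"linear":[-1.0,2.0,5],"turn":0.3},
    {"hand":0.83,"linear":[-1.0,2.0,5],"turn":0.3}
  ]
}}

```text
clock: 13.05
position: [508.5, 292.7, 273.3]
orientation: [-0.023, 0.933, -0.359, -0.027]
ft_force: [1.0, 1.7, 1.1]
finger_gap: 15.0
grip_force: 0.0
```

Run:
```python
from h import *
f=wd()
s=ctrl.read_state();print(np.round(s["joints"],2),np.round(s["orientation"],3),np.round(s["ft_force"],1))
for p in((31,24,66),(31,-24,66)): print(p,proj(f,np.r_[t2w(p[:2]),p[2]]).round())
```

```text
tool [508.2 292.4 272. ] tray [-2.8 32.3] head -36.3
b 1865 [340. 145.] [22.2  6.7]
w 1326 [484.  39.] [ 24.2 -79.7]
w 1565 [471.  92.] [  5.5 -63.6]
w 11435 [ 61. 202.] [ 90.8 161.8]
w 930 [242. 210.] [24.1 77.3]
w 14462 [374. 242.] [-40.4  24.4]
[0.45 0.56 1.86 0.11 0.73 2.68] [-0.023  0.932 -0.362 -0.028] [ 0.1  0.2 -1. ]
(31, 24, 66) [304. 154.]
(31, -24, 66) [381.  99.]
```

```bash
cat >> h.py <<'E'
def tipof(s):
    w,x,y,z=s["orientation"]
    return np.array(s["position"])+173*np.array([2*(x*z+w*y),2*(y*z-w*x),1-2*(x*x+y*y)])
def plant(pts,z):
    "like plan, but for the tip of the (tilted) tool; z = tip height"
    s=ctrl.read_state();off=tipof(s)-s["position"];y0=yaw(s)
    print("tip tray",w2t(tipof(s)).round(1),tipof(s)[2].round(1),"head",round(np.degrees(y0-A),1))
    for q in pts:
        t=(np.radians(q[2])+A-y0+np.pi/2)%np.pi-np.pi/2
        c,n=np.cos(t),np.sin(t);o=np.array([c*off[0]-n*off[1],n*off[0]+c*off[1],off[2]])
        print(q,((np.r_[t2w(q[:2]),z]-o-s["position"])/10).round(2),"turn",round(t,2))
E
python3 - <<'E'
from h import *
plant([(5,36,0)],95);plant([(5,36,0)],54)
E
```

```text
tip tray [-10.   42.3] 99.4 head -36.3
(5, 36, 0) [ 1.94 -0.22 -0.44] turn 0.63
tip tray [-10.   42.3] 99.4 head -36.3
(5, 36, 0) [ 1.94 -0.22 -4.54] turn 0.63
```

Emit:
{"method": "jog_arm", "body": {
  "targets": [
    {"hand":1.0,"linear":[0.5,0,0],"turn":0.12},
    {"hand":1.0,"linear":[1.0,-0.1,0],"turn":0.24},
    {"hand":1.0,"linear":[1.5,-0.2,0],"turn":0.36},
    {"hand":1.0,"linear":[1.9,-0.2,0],"turn":0.48},
    {"hand":1.0,"linear":[1.9,-0.2,0],"turn":0.6},
    {"hand":1.0,"linear":[1.9,-0.2,0],"turn":0.63},
    {"hand":1.0,"linear":[1.9,-0.2,0],"turn":0.63}
  ]
}}

```text
clock: 13.68
position: [526.5, 289.8, 269.4]
orientation: [-0.011, 0.998, -0.056, -0.034]
ft_force: [0.6, 0.4, -1.0]
finger_gap: 0.3
grip_force: 0.0
```

Run:
```python
from h import *
wd();plant([(5,36,0),(5,22.5,0)],54)
```

```text
tool [526.5 289.8 269.5] tray [15.6 31.6] head -0.5
b 1684 [367. 193.] [22.9  7.6]
w 13816 [55. 75.] [ 86.4 167.8]
w 9262 [316. 255.] [-17.8  37.2]
tip tray [ 3.6 34.9] 96.9 head -0.5
(5, 36, 0) [ 0.16  0.1  -4.29] turn 0.01
(5, 22.5, 0) [ 0.01 -1.24 -4.29] turn 0.01
```

Emit:
{"method": "jog_arm", "body": {
  "targets": [
    {"hand":1.0,"linear":[0,0.1,-2],"turn":0},
    {"hand":1.0,"linear":[0,0.1,-3.5],"turn":0},
    {"hand":1.0,"linear":[0,0.1,-4.2],"turn":0},
    {"hand":1.0,"linear":[0,-0.2,-4.2],"turn":0},
    {"hand":1.0,"linear":[0,-0.5,-4.2],"turn":0},
    {"hand":1.0,"linear":[-0.1,-0.8,-4.2],"turn":0},
    {"hand":1.0,"linear":[-0.1,-1.1,-4.2],"turn":0},
    {"hand":1.0,"linear":[-0.1,-1.3,-4.2],"turn":0}
  ]
}}

```text
clock: 14.4
position: [525.9, 276.5, 228.7]
orientation: [-0.011, 0.998, -0.058, -0.034]
ft_force: [-0.6, 0.1, 1.5]
finger_gap: -0.2
grip_force: 0.1
```

Run:
```python
from h import *
wd();plant([(5,22.5,0)],54);print(np.round(ctrl.read_state()["ft_force"],1))
```

```text
tool [525.9 276.3 228.6] tray [16.4 18.1] head -0.5
b 2569 [357. 223.] [24.8  3.8]
w 4563 [ 16. 128.] [ 68.6 145. ]
w 4292 [235. 276.] [-3.8 62.8]
tip tray [ 4.6 21.5] 56.1 head -0.5
(5, 22.5, 0) [ 0.05  0.11 -0.21] turn 0.01
[ 0.3 -0.5 -0.7]
```

Emit:
{"method": "jog_arm", "body": {
  "targets": [
    {"hand":1.0,"linear":[0,0.2,0],"turn":0},
    {"hand":1.0,"linear":[0,0.2,-0.3],"turn":0},
    {"hand":1.0,"linear":[0,0,-0.3],"turn":0},
    {"hand":1.0,"linear":[0,-0.2,-0.3],"turn":0},
    {"hand":1.0,"linear":[0,-0.4,-0.3],"turn":0},
    {"hand":1.0,"linear":[0,-0.4,-0.3],"turn":0}
  ]
}}

```text
clock: 14.95
position: [525.7, 272.5, 224.9]
orientation: [-0.011, 0.998, -0.058, -0.034]
ft_force: [-0.1, 0.3, -0.6]
finger_gap: 0.2
grip_force: 0.0
```

Run:
```python
from h import *
wd();plant([(5,32,0)],54);plant([(5,32,0)],70);plant([(-9,0,0)],70)
```

```text
tool [525.7 272.7 225. ] tray [16.6 14.5] head -0.5
b 2709 [359. 224.] [26.5 -1. ]
w 2399 [ 11. 152.] [ 59.2 143.1]
w 4542 [227. 279.] [-3.  61.5]
tip tray [ 4.7 17.8] 52.4 head -0.5
(5, 32, 0) [0.19 1.42 0.16] turn 0.01
tip tray [ 4.7 17.8] 52.4 head -0.5
(5, 32, 0) [0.19 1.42 1.76] turn 0.01
tip tray [ 4.7 17.8] 52.4 head -0.5
(-9, 0, 0) [-1.55 -1.61  1.76] turn 0.01
```

Emit:
{"method": "jog_arm", "body": {
  "targets": [
    {"hand":1.0,"linear":[0,0.2,0.4],"turn":0},
    {"hand":1.0,"linear":[0,0.2,2.5],"turn":0},
    {"hand":1.0,"linear":[-0.8,-0.8,2.5],"turn":0},
    {"hand":1.0,"linear":[-1.4,-1.8,2.5],"turn":0},
    {"hand":1.0,"linear":[-1.5,-1.8,2.5],"turn":0},
    {"hand":1.0,"linear":[-1.5,-1.8,1.5],"turn":0},
    {"hand":1.0,"linear":[-1.5,-1.8,0.3],"turn":0},
    {"hand":1.0,"linear":[-1.5,-1.8,0.1],"turn":0}
  ]
}}

```text
clock: 15.67
position: [510.2, 254.8, 223.4]
orientation: [-0.011, 0.998, -0.058, -0.035]
ft_force: [0.9, -0.4, 2.7]
finger_gap: -0.2
grip_force: 1.7
```

Run:
```python
from h import *
wd();plant([(10,0,0),(20,0.3,0),(28,0.3,0),(37,0.3,0)],53)
```

```text
tool [510.4 254.9 223.8] tray [ 3.3 -4.8] head -0.5
b 2988 [316. 197.] [26.2 -1.4]
w 1261 [150. 202.] [24.2 70.1]
w 9727 [187. 271.] [-11.3  59.6]
tip tray [-9.  -1.7] 51.3 head -0.5
(10, 0, 0) [ 1.91 -0.02  0.17] turn 0.01
(20, 0.3, 0) [ 2.91 -0.1   0.17] turn 0.01
(28, 0.3, 0) [ 3.71 -0.18  0.17] turn 0.01
(37, 0.3, 0) [ 4.6  -0.28  0.17] turn 0.01
```

Emit:
{"method": "jog_arm", "body": {
  "targets": [
    {"hand":1.0,"linear":[0.4,0,0.15],"turn":0},
    {"hand":1.0,"linear":[0.9,0,0.15],"turn":0},
    {"hand":1.0,"linear":[1.4,-0.1,0.15],"turn":0},
    {"hand":1.0,"linear":[1.9,-0.1,0.15],"turn":0},
    {"hand":1.0,"linear":[2.3,-0.1,0.15],"turn":0},
    {"hand":1.0,"linear":[2.7,-0.1,0.15],"turn":0},
    {"hand":1.0,"linear":[2.7,-0.1,0.15],"turn":0}
  ]
}}

```text
clock: 16.3
position: [538.6, 253.9, 227.6]
orientation: [-0.011, 0.998, -0.058, -0.034]
ft_force: [-0.1, -0.1, 0.4]
finger_gap: -0.1
grip_force: 0.0
```

Run:
```python
from h import *
wd();plant([(20,0.3,0),(28,0.3,0),(37,0.3,0)],53);print(np.round(ctrl.read_state()["ft_force"],1))
```

```text
tool [538.1 253.8 227.5] tray [31.  -2.9] head -0.5
b 2705 [321. 209.] [47.4 -1.1]
w 4819 [218. 288.] [ 5.2 50.4]
tip tray [19.1  0.4] 55.0 head -0.5
(20, 0.3, 0) [ 0.09 -0.01 -0.2 ] turn 0.01
(28, 0.3, 0) [ 0.88 -0.1  -0.2 ] turn 0.01
(37, 0.3, 0) [ 1.78 -0.19 -0.2 ] turn 0.01
[-0.9  0.1 -0.3]
```

Emit:
{"method": "jog_arm", "body": {
  "targets": [
    {"hand":1.0,"linear":[0,0,-0.2],"turn":0},
    {"hand":1.0,"linear":[0.4,-0.1,-0.2],"turn":0},
    {"hand":1.0,"linear":[0.8,-0.1,-0.2],"turn":0},
    {"hand":1.0,"linear":[1.2,-0.1,-0.2],"turn":0},
    {"hand":1.0,"linear":[1.6,-0.2,-0.2],"turn":0},
    {"hand":1.0,"linear":[1.9,-0.2,-0.2],"turn":0},
    {"hand":1.0,"linear":[1.9,-0.2,-0.2],"turn":0},
    {"hand":1.0,"linear":[1.9,-0.2,-0.2],"turn":0}
  ]
}}

```text
clock: 17.02
position: [556.8, 251.8, 225.4]
orientation: [-0.011, 0.998, -0.058, -0.034]
ft_force: [0.3, 0.6, -0.7]
finger_gap: 0.1
grip_force: 0.0
```

```bash
cat > tr.py <<'E'
from h import *
f=wd();plant([],53);print(np.round(ctrl.read_state()["ft_force"],1))
# trough contents: blue, clay blobs, small ones too, tray coords at z 24.5 and 46
hsv=cv2.cvtColor(f["pixels"],cv2.COLOR_RGB2HSV)
for nm,lo,hi in(("b",(105,100,30),(130,255,255)),("clay",(5,120,110),(13,190,230))):
    n,l,st,c=cv2.connectedComponentsWithStats(cv2.inRange(hsv,lo,hi))
    for i in range(1,n):
        X=w2t(onz(f,*c[i],24.5))
        if st[i,4]>60 and 30<X[0]<100 and abs(X[1])<95: print(nm,st[i],c[i].round(),X.round(1),w2t(onz(f,*c[i],46)).round(1))
E
python3 tr.py
```

```text
tool [556.7 251.8 225.4] tray [49.7 -2.9] head -0.5
b 1254 [320. 207.] [67.8 -0.9]
w 1129 [  6. 216.] [ 63.5 138.6]
tip tray [37.7  0.4] 52.8 head -0.5
[-0.2  0.3  0. ]
b [ 294  193   54   29 1263] [321. 207.] [54.1 -0.4] [63.3 -0.8]
clay [ 293  149   53   46 2006] [319. 170.] [74.9  0.1] [81.4 -0.4]
clay [303 214  42  10  64] [322. 221.] [45.6 -1.3] [56.  -1.6]
```

Emit:
{"method": "jog_arm", "body": {
  "targets": [
    {"hand":1.0,"linear":[-1.5,0.1,0],"turn":0},
    {"hand":1.0,"linear":[-3.0,0.2,0],"turn":0},
    {"hand":1.0,"linear":[-3.5,0.3,2],"turn":0},
    {"hand":1.0,"linear":[-3.5,0.3,5],"turn":0},
    {"hand":1.0,"linear":[-3.5,0.3,7],"turn":0},
    {"hand":1.0,"linear":[-3.5,0.3,7],"turn":0}
  ]
}}

```text
clock: 17.57
position: [522.5, 255.5, 299.3]
orientation: [-0.012, 0.998, -0.058, -0.032]
ft_force: [0.5, 0.7, 0.1]
finger_gap: -0.2
grip_force: 0.0
```

```bash
python3 tr.py
python3 - <<'E'
from h import *
f=grab("wrist")
print("cam",(-np.array(f["R"]).T@f["t"]).round(),w2t((-np.array(f["R"]).T@f["t"])[:2]).round())
for p in((45,0,50),(48,0,50),(90,0,18),(93,0,56)): print(p,proj(f,np.r_[t2w(p[:2]),p[2]]).round())
hsv=cv2.cvtColor(f["pixels"],cv2.COLOR_RGB2HSV)
u0,v0=proj(f,np.r_[t2w((72,0)),30]).astype(int)
b=cv2.inRange(hsv,(105,100,30),(130,255,255));c=cv2.inRange(hsv,(4,130,90),(14,200,230))
print(u0-36,v0-40)
for v in range(v0-40,v0+44,2): print(v,"".join("B" if b[v,u] else "c" if c[v,u] else "." for u in range(u0-40,u0+40)))
E
```

```text
tool [522.2 255.2 297.6] tray [15.  -3.2] head -0.4
w 10612 [43. 74.] [ 87.6 164.5]
w 17120 [296. 241.] [-24.1  18.4]
tip tray [3.6 0.4] 125.0 head -0.4
[ 0.5  0.3 -0.4]
b [303 110  40  14 415] [323. 116.] [58.8 -0.5] [61.6 -0.8]
clay [ 303   69   40   41 1279] [322.  89.] [77.  -0.2] [78.3 -0.5]
clay [305 120  37   6  62] [323. 123.] [53.9 -0.3] [57.2 -0.6]
cam [597. 247. 262.] [90. -4.]
(45, 0, 50) [321. 143.]
(48, 0, 50) [321. 138.]
(90, 0, 18) [321.  68.]
(93, 0, 56) [320.  62.]
285 56
56 ................................................................................
58 ................................................................................
60 ................................................................................
62 ................................................................................
64 ................................................................................
66 ................................................................................
68 ...................................ccccccccccc..................................
70 ..............
[... 2242 characters left out ...]
....................
124 ........................cccccccccccccccccccc....................................
126 ................................................................................
128 ................................................................................
130 ................................................................................
132 ................................................................................
134 ................................................................................
136 ................................................................................
138 .cc.ccc................................................................ccccccccc
```

All three discs are in the trough: the third lies upside down on the first, and the second stands by the lip. All are below 44 mm. Now the shutter.

Run:
```python
from h import *
plant([(41,60,0),(41,88,0)],125);plant([(41,88,0),(41,30,0)],84)
```

```text
tip tray [ 2.9 -0.1] 123.6 head -0.4
(41, 60, 0) [4.43 5.57 0.14] turn 0.01
(41, 88, 0) [4.73 8.36 0.14] turn 0.01
tip tray [ 2.9 -0.1] 123.6 head -0.4
(41, 88, 0) [ 4.73  8.36 -3.96] turn 0.01
(41, 30, 0) [ 4.11  2.59 -3.96] turn 0.01
```

Emit:
{"method": "jog_arm", "body": {
  "targets": [
    {"hand":1.0,"linear":[1,2.5,1],"turn":0},
    {"hand":1.0,"linear":[2.5,5,1],"turn":0},
    {"hand":1.0,"linear":[4,7.5,1],"turn":0},
    {"hand":1.0,"linear":[4.7,8.4,0],"turn":0},
    {"hand":1.0,"linear":[4.7,8.4,0],"turn":0}
  ]
}}

```text
clock: 18.08
position: [569.1, 340.5, 292.6]
orientation: [-0.011, 0.998, -0.057, -0.035]
ft_force: [-2.4, -0.5, 0.5]
finger_gap: 0.1
grip_force: 0.0
```

Run:
```python
from h import *
plant([(41,88,0),(41,30,0)],84)
for n,z in(("wrist",98),("top",98),("side",98)):
    f=grab(n);hsv=cv2.cvtColor(f["pixels"],cv2.COLOR_RGB2HSV)
    print(n,"knob expected",proj(f,np.r_[t2w((41,60)),90]).round())
    if n=="top": continue
    m=cv2.inRange(hsv,(0,0,0),(180,255,60));q,l,st,c=cv2.connectedComponentsWithStats(m)
    for i in range(1,q):
        if 40<st[i,4]<4000: print(st[i],c[i].round(),w2t(onz(f,*c[i],84)).round(1))
```

```text
tip tray [40.3 89.7] 120.1 head -0.4
(41, 88, 0) [ 0.05 -0.17 -3.61] turn 0.01
(41, 30, 0) [-0.57 -5.94 -3.61] turn 0.01
wrist knob expected [372. 231.]
[584  41  39  65 712] [600.  80.] [119.4 -45.3]
[279 118  22  40 611] [290. 138.] [ 92.7 104.6]
[363 206  24  35 572] [373. 224.] [42.  58.5]
[  2 390  13   8  51] [  9. 393.] [-94.  316.8]
top knob expected [306. 183.]
side knob expected [301. 199.]
[   0    0   57  102 1385] [27. 54.] [2173.2  -61.8]
[110   0  25  65 341] [121.  31.] [2255.3 -679.1]
[130   0   9  21  87] [134.  10.] [ 2988.8 -1184.5]
[139   0  35  67 587] [156.  30.] [2048.8 -815. ]
[ 239    0   51   41 1400] [264.  18.] [ 1721.4 -1500.6]
[634   0   6  26  86] [637.   9.] [ -479.1 -4264. ]
[  0  23  21  44 390] [ 6. 51.] [2386.   -17.9]
[137  27  11  31 115] [142.  42.] [1820.1 -579.9]
[256  73  10  15 100] [261.  80.] [ 734.4 -497.2]
[168  77  57  24 206] [187.  83.] [ 962.8 -288.2]
[176  83  44  21 672] [195.  92.] [ 837.4 -234. ]
[ 268  117   44   77 1243] [291. 150.] [ 222.4 -112. ]
[538 151  40  56 731] [556. 176.] [-411.6 -425.9]
[  0 163  18  40 444] [  6. 185.] [690.3 473.7]
[126 165  37  25 514] [147. 178.] [416.2 228.2]
[581 204  26  64 330] [591. 241.] [-521.5 -196.4]
[  0 390  20  10  47] [  9. 395.] [ 66.3 664.4]
```

Emit:
{"method": "jog_arm", "body": {
  "targets": [
    {"hand":1.0,"linear":[0.1,-0.2,-2],"turn":0},
    {"hand":1.0,"linear":[0.1,-0.2,-3.6],"turn":0},
    {"hand":1.0,"linear":[0.1,-1,-3.6],"turn":0},
    {"hand":1.0,"linear":[0,-1.8,-3.6],"turn":0},
    {"hand":1.0,"linear":[-0.1,-2.6,-3.6],"turn":0},
    {"hand":1.0,"linear":[-0.2,-3.4,-3.6],"turn":0},
    {"hand":1.0,"linear":[-0.3,-4.2,-3.6],"turn":0},
    {"hand":1.0,"linear":[-0.3,-4.7,-3.6],"turn":0}
  ]
}}

```text
clock: 18.9
position: [565.7, 290.6, 260.3]
orientation: [-0.011, 0.998, -0.058, -0.034]
ft_force: [-0.2, 1.4, 0.2]
finger_gap: 0.4
grip_force: 0.8
```

```bash
cat > kn.py <<'E'
from h import *
plant([(41,30,0)],84);print(np.round(ctrl.read_state()["ft_force"],1))
f=grab("wrist");hsv=cv2.cvtColor(f["pixels"],cv2.COLOR_RGB2HSV)
q,l,st,c=cv2.connectedComponentsWithStats(cv2.inRange(hsv,(0,0,0),(180,255,60)))
for i in range(1,q):
    X=w2t(onz(f,*c[i],84))
    if 100<st[i,4]<30000 and 0<X[0]<80 and abs(X[1])<90: print(st[i],c[i].round(),X.round(1))
E
python3 kn.py
```

```text
tip tray [42.6 40. ] 87.8 head -0.5
(41, 30, 0) [-0.27 -0.97 -0.38] turn 0.01
[-0.2  1.4  0.2]
```

Emit:
{"method": "jog_arm", "body": {
  "targets": [
    {"hand":1.0,"linear":[-0.1,-0.4,0],"turn":0},
    {"hand":1.0,"linear":[-0.1,-0.8,0],"turn":0},
    {"hand":1.0,"linear":[-0.1,-1.0,0],"turn":0},
    {"hand":1.0,"linear":[-0.1,-1.1,0],"turn":0},
    {"hand":1.0,"linear":[-0.1,-1.1,0],"turn":0}
  ]
}}

```text
clock: 19.37
position: [565.1, 282.9, 260.3]
orientation: [-0.013, 0.998, -0.058, -0.033]
ft_force: [-1.7, 24.2, 2.1]
finger_gap: 0.1
grip_force: 11.1
```

Emit:
{"method": "jog_arm", "body": {
  "targets": [
    {"hand":1.0,"linear":[0,-0.1,0],"turn":0},
    {"hand":1.0,"linear":[0,-0.2,0],"turn":0},
    {"hand":1.0,"linear":[0,-0.2,0],"turn":0}
  ]
}}

```text
clock: 19.62
position: [565.1, 282.0, 260.4]
orientation: [-0.014, 0.998, -0.058, -0.033]
ft_force: [-3.7, 34.7, 0.8]
finger_gap: -0.1
grip_force: 15.6
```

Emit:
{"method": "jog_arm", "body": {
  "targets": [
    {"hand":1.0,"linear":[0,0.6,0],"turn":0},
    {"hand":1.0,"linear":[0,2,0],"turn":0},
    {"hand":1.0,"linear":[0,3,2],"turn":0},
    {"hand":1.0,"linear":[0,3,6],"turn":0},
    {"hand":1.0,"linear":[-2,3,9],"turn":0},
    {"hand":1.0,"linear":[-4,3,9],"turn":0},
    {"hand":1.0,"linear":[-4,3,9],"turn":0}
  ]
}}

```text
clock: 20.2
position: [522.3, 309.5, 351.2]
orientation: [-0.011, 0.998, -0.057, -0.034]
ft_force: [1.2, 0.4, -1.3]
finger_gap: -0.4
grip_force: 0.0
```

```bash
python3 kn.py
python3 - <<'E'
from h import *
f=grab("wrist");hsv=cv2.cvtColor(f["pixels"],cv2.COLOR_RGB2HSV)
u0,v0=proj(f,np.r_[t2w((40,0)),68]).astype(int)
b=cv2.inRange(hsv,(105,100,30),(130,255,255));c=cv2.inRange(hsv,(4,120,80),(16,255,255));k=cv2.inRange(hsv,(0,0,0),(180,255,50));w=cv2.inRange(hsv,(0,0,140),(180,25,255))
print(u0,v0,"right post edge y-20,left y20",proj(f,np.r_[t2w((34,-20)),66]).round(),proj(f,np.r_[t2w((34,20)),66]).round(),"plate right end if shut",proj(f,np.r_[t2w((43,-23)),68]).round())
for v in range(v0-60,v0+45,3): print(v,"".join("B" if b[v,u] else "k" if k[v,u] else "c" if c[v,u] else "w" if w[v,u] else "." for u in range(max(u0-70,0),min(u0+70,639),2)))
E
```

```text
tip tray [-2.6 54.1] 178.6 head -0.4
(41, 30, 0) [ 4.08 -2.85 -9.46] turn 0.01
[ 1.2  0.4 -1.3]
[368 121  19  21 305] [377. 131.] [42.6 15.2]
393 132 right post edge y-20,left y20 [419. 139.] [366. 140.] plate right end if shut [426. 128.]
72 ....ccc.c.cccccc.......c.cccccccccccccccc.............................
75 cc..cc..c.c.cccc.......cBcccccccccccccccc.........cc..................
78 cc...cccc.c.c.ccc........ccccccccccccccccc.......c....................
81 c.cc......cc.ccc.c.....cBccccccccccccccc......c.......................
84 .ccc.ccc..ccc..c.......cB.cccccccccccccccc...c........................
87 ccc.....c.c...c...c...ccB.cccccccccccccc..........c........c..........
90 .c.cc.cc.ccccc.c...cc..c.cc.ccccccccc.cc..c.........cc................
93 cccccc.c.cc...ccccc.......ccc.cccc..ccc...............................
96 .ccc..cc...c.cccc....c.c.ccc.BBBBBBBBBBBBB............................
99 .......c...cccc.cc.cccc.cBBBBBBBBBBBBBBBBB...cc.......ccc.............
102 ..c.c.cccc.c.cc..cccc...cBBBBBBBBBBBBBBB.....cc.......cc..............
105 ccc......c.c....cc.cc.cc.ccccccccccccccc.
[... 1054 characters left out ...]
wwwwwwwwww.ccc.....c.cc..
150 cccccccccc.........................wwwwwwwwwwwwwwwwwwwwwww.c.........c
153 ccccccc..............................wwwwwwwwwwwwwwwwwwwwwwwwwc.......
156 ccc..................................wwwwwwwwwwwwwwwwwwwwwwwwwwww.....
159 .ww...................................wwwwwwwwwwwwww.www..wwwwwwwwww..
162 wwww...................................wwwwwwwwwwww.w.ww.wwwwwwwwwwwww
165 wwwwwww................................wwwwwwwwwww.w..w..ww..wwwwwwwww
168 wwwwwwwwwww...wwwwwwww..................wwwwww.www.wwww..w.www.wwwwwww
171 wwwwwwwwwwwwwwwwwwwwwww....................wwww.w.ww.wwwwwwww.ww.wwwww
174 wwwwwwwwwwwwwwwwwwwwwwwwww................w.wwwwwww.www.w.w..wwww.wwww
```

The knob is at y = 15.2 mm, which is shut, and it was pushed against its stop with 35 N. The discs are unchanged and the arm is clear, so I'm handing in.

```bash
python3 -c "
from h import *
print(workorder.job_done())"
```

```text
the job is handed in; nothing more can be done
None
```

I handed the job in: all three blue discs are in the trough, the white disc is still on the sorting floor, and the shutter is shut against its stop. No pass or fail result came back, and I viewed 11 pictures, one over the limit of 10.

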